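# Trace a hand-shaped profile onto a pen tablet

## Task

Take the pen out of its stand and copy the curved front edge of the hand-shaped wooden profile onto the tablet: starting beside the mark at its left end, draw one unbroken line to the mark at its right end, with the nib pressed in on the tablet and held lightly but steadily against the edge through every curve. Make no stray marks, do not press hard on the edge or the tablet, leave the other things alone, and put the pen back upright in its stand, fully home.

Things in the scene. Friction and masses are not known exactly. Their poses are not given: they have to be found in the camera images.
- tablet: pen tablet, a flat black slab 220 mm deep (x) by 300 mm wide (y) by 9 mm thick, fixed to the desk; origin under its centre on the desk, x away from the robot, y to the left, z up. Its grey writing surface on top is level, 9 mm above the desk.
- template: hand-shaped plywood profile, 4 mm thick, 90 x 170 mm, fixed on the tablet under two round weights (tops 16 mm up). Origin at the centre of the crown's arc, on the tablet; x away from the robot, y left. Front edge, left to right: flat, hollow, crown, hollow, flat; sawn and filed by hand, it wanders smoothly up to 2 mm to either side of the nominal arcs. Hold the nib to it with 3 to 6 N; 14 N is too much.
- crown (a point): centre of the crown's arc, on the writing surface (the template's origin). Nominally convex, R45 mm, from 60 degrees left of the template's -x direction to 45 degrees right of it.
- hollow_left (a point): centre of the left hollow's arc, on the writing surface before the edge, at (-37.5, 65.0) mm in the template's frame. Nominally concave, R30 mm, turning through 60 degrees from the left flat (x = -7.5, y = 80 to 65) into the crown.
- hollow_right (a point): centre of the right hollow's arc, on the writing surface before the edge, at (-74.2, -74.2) mm in the template's frame. Nominally concave, R60 mm, turning through 45 degrees from the crown into the right flat (x = -14.3, y = -74.2 to -90).
- tick0 (a point): tick 0, the left end of the edge: a short pencil mark square to the edge and 4 mm behind it. The point lies where the nominal line passes the mark, on the writing surface, at (-7.5, 74.0) mm (x, y) in the template's frame; the real edge is up to 2 mm from it
- tick1 (a point): tick 1, the left hollow: a short pencil mark square to the edge and 4 mm behind it. The point lies where the nominal line passes the mark, on the writing surface, at (-11.5, 50.0) mm (x, y) in the template's frame; the real edge is up to 2 mm from it
- tick2 (a point): tick 2, the left flank of the crown: a short pencil mark square to the edge and 4 mm behind it. The point lies where the nominal line passes the mark, on the writing surface, at (-31.8, 31.8) mm (x, y) in the template's frame; the real edge is up to 2 mm from it
- tick3 (a point): tick 3, just left of the top of the crown: a short pencil mark square to the edge and 4 mm behind it. The point lies where the nominal line passes the mark, on the writing surface, at (-43.5, 11.6) mm (x, y) in the template's frame; the real edge is up to 2 mm from it
- tick4 (a point): tick 4, just right of the top of the crown: a short pencil mark square to the edge and 4 mm behind it. The point lies where the nominal line passes the mark, on the writing surface, at (-43.5, -11.6) mm (x, y) in the template's frame; the real edge is up to 2 mm from it
- tick5 (a point): tick 5, the right flank of the crown: a short pencil mark square to the edge and 4 mm behind it. The point lies where the nominal line passes the mark, on the writing surface, at (-34.5, -28.9) mm (x, y) in the template's frame; the real edge is up to 2 mm from it
- tick6 (a point): tick 6, the right hollow: a short pencil mark square to the edge and 4 mm behind it. The point lies where the nominal line passes the mark, on the writing surface, at (-18.8, -51.3) mm (x, y) in the template's frame; the real edge is up to 2 mm from it
- tick7 (a point): tick 7, the right end of the edge: a short pencil mark square to the edge and 4 mm behind it. The point lies where the nominal line passes the mark, on the writing surface, at (-14.3, -83.0) mm (x, y) in the template's frame; the real edge is up to 2 mm from it
- pen: tablet pen, grey round barrel 14 mm across and 100 mm long with the nib, 45 g, standing nib down in its stand. Origin on the axis at the tip of the free nib, z up along the pen. The barrel has a flat nose (13 mm across) 9 mm above the tip and is 14 mm wide from 15 to 98 mm above the tip; take it about 50 mm above the tip.
- nib_tip (a point): tip of the nib, on the pen's axis; the nib is a round white rod 6 mm across with a hemispherical end that stands 9 mm out of the nose, so its axis is 3 mm from the template's edge when it touches
- nib (a joint): how far the spring nib is pushed into the pen, m: 0 free, 0.0035 at its stop. 0.5 N starts it, then 0.8 N per mm (3.3 N at the stop); 1 to 2.5 mm is right for drawing. Sliding on the tablet it drags with 0.4 to 0.75 of its pressing force, as it does on the template's edge.
- pen_stand: round black pen stand, 80 mm across at the foot, 56 mm at the top, 26 mm high, fixed to the desk; origin under its centre. A well 17 mm across with a 2 mm chamfer goes down from the top to a ledge 12 mm above the desk, with a 9 mm hole for the nib below it. The seated pen's nose stands on the ledge, its tip then 3 mm above the desk.
- well (a point): centre of the well's ledge, on the stand's axis, 12 mm above the desk
- mug: small cream mug, 62 x 89 x 52 mm high, a bystander; origin under its centre
- sticky_block: block of sticky notes, 76 x 77 x 18 mm, a bystander; origin under its centre
- eraser: eraser in a dark sleeve, 21 x 44 x 13 mm, a bystander; origin under its centre
- marker_grey: grey marker lying on its side, 132 mm long and 18 mm thick, a bystander; origin under its centre
Not all that is in view belongs to the job. Leave any orange look-alike of the pen_stand alone.

How it is judged:
By the outcome, as a careful person would: the job done as asked, in the order asked, and still so for the second after the job is handed in, with the robot touching nothing.
It also fails if it takes over 72 s, if anything falls off the work surface, if the arm or the gripper's body presses on something with over 40 N, if the wrist force passes 120 N, or if a joint passes its speed limit or range.

## Robot

A 7-joint arm with a two-finger parallel gripper is mounted at the origin on a cart in front of the work surface, level with it; the furniture and walls round the work are solid. World frame = base frame: x ahead of the robot, y to its left, z up, the work surface at z = 0. Lengths are in m, angles in rad, forces in N, time in s.
With the tool pointing down it reaches from about 0.425 to 0.925 m from the base axis. Payload 6.8 kg.
Tool frame: the origin (TCP) lies midway between the tips of the shut fingers; the grasp point (between the pads) lies 19 mm behind it; z points along the fingers, y is the line along which they close (so a half turn about z gives the same grasp; the last joint's range is limited). The gripper opens to 85 mm and grips with 20 to 120 N. Pads are 22 mm wide; open, the fingers measure 114 mm over their backs; the gripper's body (76 mm by 85 mm) begins 54 mm behind the grasp point. The pads swing forward as they close: fully open they stand 13 mm farther back than shut.
Start: joints at [1.003, 0.477, 0.022, 1.555, -0.011, 1.109, -0.083], TCP at [0.3, -0.605, 0.231] pointing down, gripper open.
Joint ranges: [-2.96, 2.96], [-0.34, 2.1], [-1.41, 1.46], [0.24, 2.44], [-1.37, 4.51], [0.17, 1.92], [-2.96, 2.96]. Speed limits (rad/s): [2.39, 2.39, 3.14, 3.14, 3.14, 3.14, 3.14].

## Interface

Orientations are given as a unit quaternion [w, x, y, z].
In Python, from station import bot, imaging gives the robot as it stands.
- The arm moves only by the tool move_arm, never from a script. Its argument "commands" is a list that holds one entry, the list of rows, each a list of 7 numbers: the shift along the tool's x, y, z in m, then the turn, a rotation vector about the tool's x, y, z in degrees, then the finger opening in m, from 0 to 0.0854. In form: [[[x, y, z, rx, ry, rz, grip], ...]]. A call has 1 to 20 rows; each row shifts and turns the commanded pose from where the row before left it, along the tool's axes as they then stand; what a row does not reach is not made up. A row lasts 1/8 s, in which the tool goes at most 62.5 mm and 10.7 degrees, less where a joint would pass 70% of its speed; a pose out of reach is approached as far as the arm can. A call is refused whole if a number of a shift passes 0.0625 or a number of a turn 10.7, either way. A call with a gripper value outside its range is refused whole. The fingers move at their own pace and stop on an object; "squeeze" is the grip in N (left out, the last holds). Time passes only in rows, so rows that do not move let the fingers close. It gives the time, the measured TCP pose, the force, the opening and the grip force at its end, in the units of the state.
- bot.get_obs(): the state, without advancing time (a new reading comes with each control period).
- imaging.read_camera(name): name is "scene" or "top" or "wrist"; returns the picture (420x560x3 uint8, red, green, blue); there is no depth.
- imaging.calibration(name): a dict with "intrinsics" (3x3 intrinsics, pixels), "extrinsics" (4x4, takes a point from camera to world coordinates); the wrist camera has in their place "mount" (4x4, takes a point from camera to tool coordinates, whose origin is the TCP and whose axes are the flange's). Camera axes: x right, y down, z forward; pixel columns grow to the right and rows downward; lengths in m; the calibration is good to about 2 mm. A picture is of the moment at which its call begins: read the wrist's pose just before it. calibration takes no time and is no camera call.
- bot.hand_in(): hands the job in; it is judged then, once.
The state is a dict: "t": time; "q": joint angles; "joint_vel": joint speeds; "joint_torque": joint torques, N m; "eef_pos": TCP position; "tool_rot": TCP orientation; "contact_force": force on the tool from outside, world axes, zero at the start; "torque": the same for the moment, N m; "gripper_width": opening from 0.0 (shut) to 1.0 (fully open); "grasp_force": force on a finger pad.
Only numpy, scipy, OpenCV 4.12 (cv2) and the standard library are available. Lean on these libraries where they do the work, as an engineer would, in place of code of your own. Each camera call takes 0.05 s, during which the arm holds its last target. There are 200 camera calls.

## Working session

There is one attempt and no reset: what is moved stays moved. The work goes in short steps, Python scripts to look and compute and a tool call to move; the robot and the scene stay as the last step left them, time stands still between calls to the robot, and variables do not carry over. Pictures are saved under pics/ and viewed, at most 11 in all, crops included, and the job is handed in when it is done.

Besides the shell and the picture viewer there is one more tool, called after "Request:" as name([rows], argument=value, ...), one row to a line, values as JSON. move_arm: Moves the arm, as the interface text tells. Its arguments: {"type":"object","properties":{"commands":{"type":"array","items":{"type":"array","items":{"type":"array","items":{"type":"number"}}}},"squeeze":{"type":"number"}},"required":["commands"]}

```bash
mkdir -p pics; ls; python3 - <<'E'
from station import bot, imaging
import cv2,numpy as np
np.set_printoptions(precision=4,suppress=True)
for n in ("scene","top"):
    im=imaging.read_camera(n); cv2.imwrite(f"pics/{n}0.png",cv2.resize(im[:,:,::-1],None,fx=1.42,fy=1.42,interpolation=cv2.INTER_CUBIC))
    np.save(f"pics/{n}0.npy",im)
    c=imaging.calibration(n);print(n,c)
print(imaging.calibration("wrist"));print(bot.get_obs())
E
```

```text
pics
scene {'intrinsics': array([[446.6305,   0.    , 274.5361],
       [  0.    , 446.6305, 212.4642],
       [  0.    ,   0.    ,   1.    ]]), 'extrinsics': array([[-0.9133, -0.3067,  0.2679,  0.1527],
       [-0.4071,  0.7048, -0.581 ,  0.7394],
       [-0.0106, -0.6397, -0.7686,  1.1017],
       [ 0.    ,  0.    ,  0.    ,  1.    ]])}
top {'intrinsics': array([[387.5757,   0.    , 277.325 ],
       [  0.    , 387.5757, 208.9755],
       [  0.    ,   0.    ,   1.    ]]), 'extrinsics': array([[ 0.0128, -0.9871,  0.1598,  0.3474],
       [-0.9999, -0.0126,  0.0024, -0.0382],
       [-0.0004, -0.1598, -0.9872,  1.1023],
       [ 0.    ,  0.    ,  0.    ,  1.    ]])}
{'intrinsics': array([[301.8811,   0.    , 276.4322],
       [  0.    , 301.8811, 201.983 ],
       [  0.    ,   0.    ,   1.    ]]), 'mount': array([[ 0.0007, -0.9643, -0.265 ,  0.0678],
       [ 1.    ,  0.0008, -0.0002,  0.0003],
       [ 0.0004, -0.265 ,  0.9643, -0.1429],
       [ 0.    ,  0.    ,  0.    ,  1.    ]])}
{'t': 0.1, 'q': array([ 1.0029,  0.4777,  0.0224,  1.5564, -0.0115,  1.1093, -0.0831]), 'joint_vel': array([-0.0003, -0.0006, -0.0001, -0.0019, -0.0011,  0.0009,  0.0011]), 'joint_torque': array([  0.005 , -59.7769,   1.6139, -28.1958,   0.0128,   0.0051,
        -0.    ]), 'eef_pos': array([ 0.2993, -0.6044,  0.2304]), 'tool_rot': array([-0.0008,  0.9737,  0.2279, -0.0003]), 'contact_force': array([ 0.2447,  0.3382, -0.733 ]), 'torque': array([-0.0158, -0.0207, -0.0024]), 'grasp_force': 0.0, 'gripper_width': 1.0053942915292564}
```

View pics/top0.png

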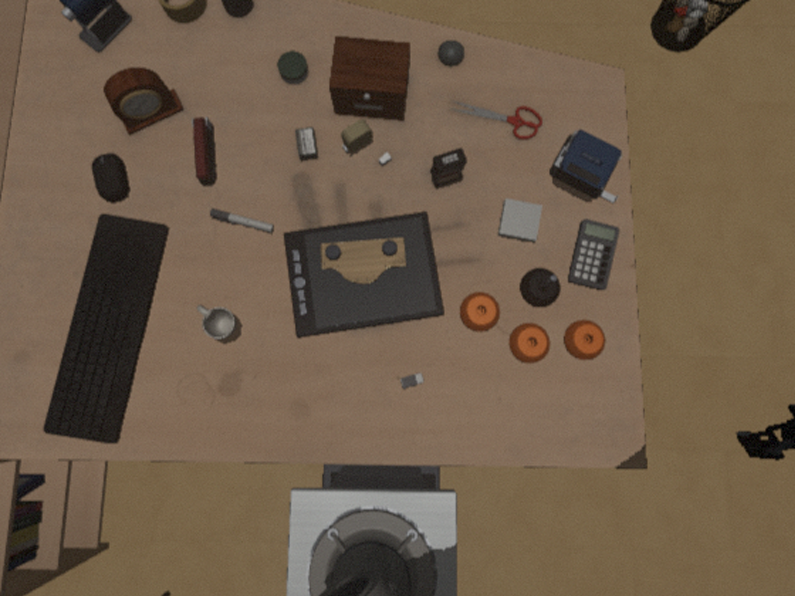

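View pics/scene0.png

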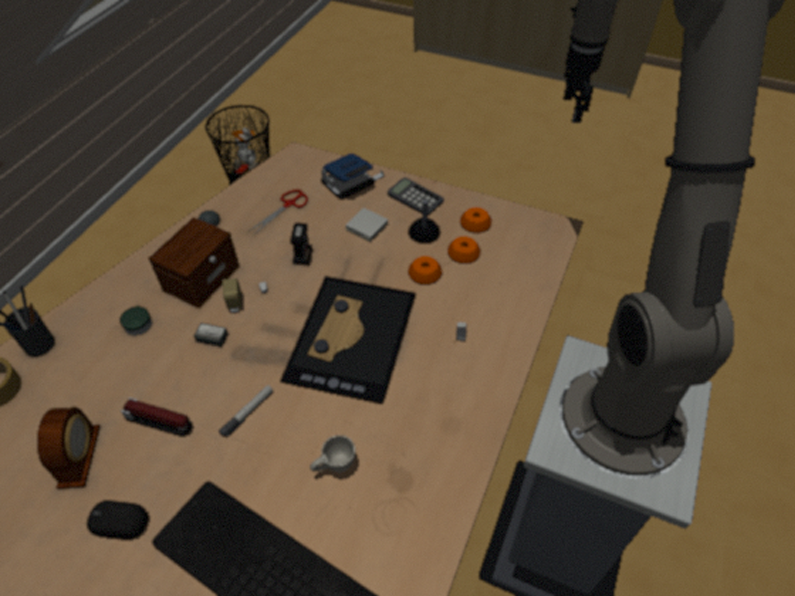

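The top view shows the tablet with corners near (284,234), (426,213), (442,314), (299,335), the template with its crown toward the robot, and the pen standing in the black stand at (540,287). Next I'll get rough positions and plan a wrist look.

```bash
cat > h.py <<'E'
import numpy as np,cv2
from scipy.spatial.transform import Rotation as R
from station import bot, imaging
np.set_printoptions(precision=4,suppress=True)
def rot(o): q=o["tool_rot"]; return R.from_quat([q[1],q[2],q[3],q[0]])
def T(o):
    M=np.eye(4);M[:3,:3]=rot(o).as_matrix();M[:3,3]=o["eef_pos"];return M
def cam(name,o=None):
    c=imaging.calibration(name)
    return c["intrinsics"],(c["extrinsics"] if name!="wrist" else T(o)@c["mount"])
def ray(K,E,uv,z):
    d=E[:3,:3]@np.linalg.solve(K,[uv[0],uv[1],1]); return E[:3,3]+d*(z-E[2,3])/d[2]
def proj(K,E,p):
    c=np.linalg.inv(E)@np.append(p,1);u=K@c[:3];return u[:2]/u[2]
def state():
    o=bot.get_obs();print("t",round(o["t"],2),"p",o["eef_pos"],"eul",rot(o).as_euler("ZYX",degrees=True),"F",o["contact_force"],"g",round(o["gripper_width"],3),round(o["grasp_force"],1));return o
def delta(o,target,yawdeg):
    """tool-frame shift and turn from measured pose to tool-down pose with tool x at yaw"""
    Rt=R.from_euler("ZX",[yawdeg,180],degrees=True); r=rot(o)
    return r.inv().apply(np.array(target)-o["eef_pos"]),(r.inv()*Rt).as_rotvec(degrees=True)
E
python3 - <<'E'
from h import *
K,E=cam("top");s=560/795
for n,uv,z in [("c0",(284,234),.009),("c1",(426,213),.009),("c2",(442,314),.009),("c3",(299,335),.009),("stand",(539,287),.013),("crown",(365,280),.013),("mug",(219,324),.05)]:
    print(n,ray(K,E,np.array(uv)*s,z))
state()
im=np.load("pics/top0.npy")[:,:,::-1]
a=cv2.resize(im[145:240,195:315],None,fx=5,fy=5,interpolation=cv2.INTER_CUBIC)
cv2.imwrite("pics/a.png",cv2.convertScaleAbs(a,alpha=2))
E
```

```text
c0 [0.6516 0.1911 0.009 ]
c1 [ 0.7001 -0.0999  0.009 ]
c2 [ 0.4904 -0.1326  0.009 ]
c3 [0.4446 0.152  0.009 ]
stand [ 0.5471 -0.3274  0.013 ]
crown [0.557  0.0228 0.013 ]
mug [0.4602 0.2995 0.05  ]
t 0.1 p [ 0.2993 -0.6044  0.2304] eul [  26.3443    0.0077 -179.9038] F [ 0.2447  0.3382 -0.733 ] g 1.005 0.0
```

Request:
move_arm([
  [[0, 0, 0, 0, 0, 8.42, 0.085], [0, 0, 0, 0, 0, 8.42, 0.085], [0.0362, -0.029, 0.0038, 0, 0, 0, 0.085], [0.0362, -0.029, 0.0038, 0, 0, 0, 0.085], [0.0362, -0.029, 0.0038, 0, 0, 0, 0.085], [0.0362, -0.029, 0.0038, 0, 0, 0, 0.085], [0.0362, -0.029, 0.0038, 0, 0, 0, 0.085], [0.0362, -0.029, 0.0038, 0, 0, 0, 0.085], [0.0362, -0.029, 0.0038, 0, 0, 0, 0.085], [0.0362, -0.029, 0.0038, 0, 0, 0, 0.085], [0, 0, 0, 0, 0, 0, 0.085], [0, 0, 0, 0, 0, 0, 0.085]],
])

```text
t: 1.6
eef_pos: [0.5463, -0.3286, 0.2005]
tool_rot: [0.0, 0.997, 0.083, -0.001]
contact_force: [-0.6, -0.3, 0.1]
gripper_width: 0.995
grasp_force: 0.0
```

```bash
python3 - <<'E'
from h import *
o=state();im=imaging.read_camera("wrist")
np.savez("pics/w1.npz",im=im,T=T(o))
cv2.imwrite("pics/w1.png",cv2.convertScaleAbs(cv2.resize(im[:,:,::-1],None,fx=1.42,fy=1.42,interpolation=cv2.INTER_CUBIC),alpha=1.8))
E
```

```text
t 1.6 p [ 0.5463 -0.3286  0.2005] eul [   9.5018    0.0653 -179.9998] F [-0.6226 -0.3084  0.1018] g 0.995 0.0
```

View pics/w1.png

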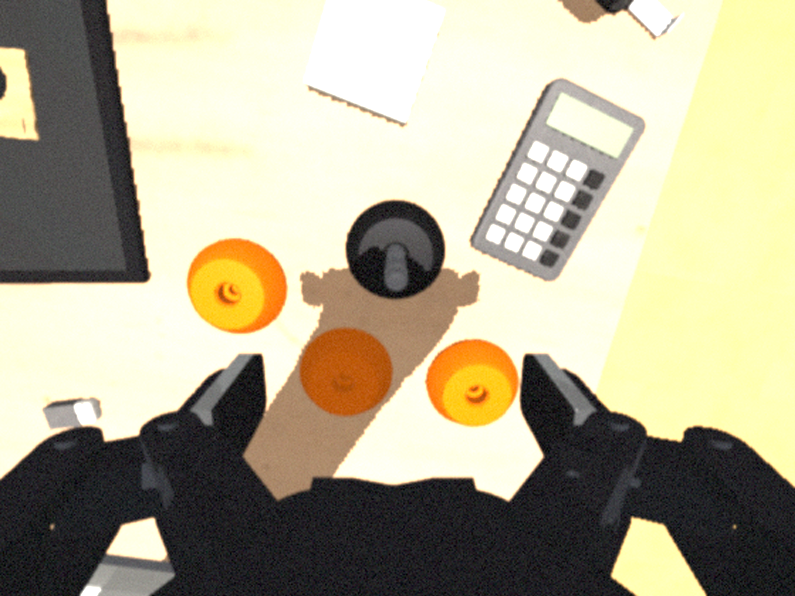

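The wrist view shows the stand's foot circle centred near (395,248) and the pen's top end around (396,281).

```bash
python3 - <<'E'
from h import *
d=np.load("pics/w1.npz");im=d["im"];K=imaging.calibration("wrist")["intrinsics"];E=d["T"]@imaging.calibration("wrist")["mount"]
s=560/795
p=ray(K,E,np.array([395.5,248.5])*s,0.0);print("foot",p)
# foot circle fit: dark pixels
hsv=im.max(2); m=(hsv<60).astype(np.uint8); n,l,st,c=cv2.connectedComponentsWithStats(m)
for i in range(1,n):
    if st[i,4]>500: print(st[i],c[i])
for pt in (p,):
    for z in (0,.026,.053,.1): print(z,proj(K,E,[pt[0],pt[1],z])/s)
a=im[135:215,235:325]
b=np.clip(cv2.resize(a[:,:,::-1],None,fx=6,fy=6,interpolation=cv2.INTER_CUBIC).astype(float)*2.5,0,255)
cv2.imwrite("pics/w1c.png",b)
E
```

```text
foot [ 0.5521 -0.3301  0.    ]
[    0     0   105   199 16292] [ 47.9092 107.9487]
[ 244  142   69   69 3715] [277.9602 175.7262]
[    0   250   560   170 55319] [277.527  359.5587]
0 [395.5 248.5]
0.026 [395.7211 254.725 ]
0.053 [395.9902 262.3034]
0.1 [396.5917 279.2421][ WARN:0@0.185] global loadsave.cpp:1063 imwrite_ Unsupported depth image for selected encoder is fallbacked to CV_8U.
```

View pics/w1c.png

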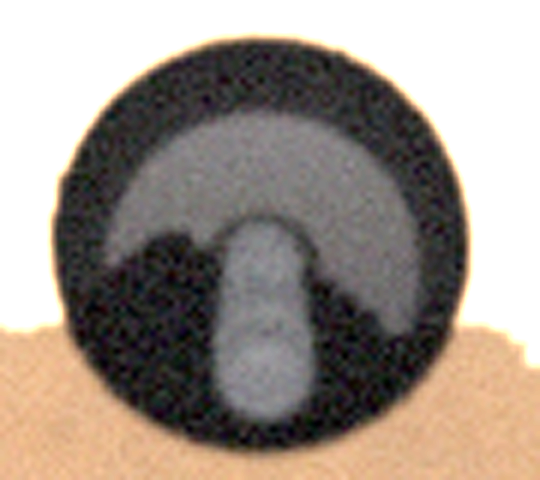

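```bash
python3 - <<'E'
from h import *
d=np.load("pics/w1.npz");K=imaging.calibration("wrist")["intrinsics"];E=d["T"]@imaging.calibration("wrist")["mount"]
print(ray(K,E,(279.2,197.5),.101),ray(K,E,(278.5,175.7),0.0))
o=state();print(delta(o,[.5525,-.3305,.034],9.5))
E
```

```text
[ 0.5516 -0.33    0.101 ] [ 0.5513 -0.3301  0.    ]
t 1.65 p [ 0.5458 -0.3295  0.2007] eul [  9.4117   0.0617 179.9784] F [0.1229 0.111  0.2126] g 0.997 0.0
(array([0.0066, 0.0021, 0.1667]), array([ 0.0216,  0.0618, -0.0883]))
```

Request:
move_arm([
  [[0.0055, 0.001, 0.04, 0, 0, 0, 0.085], [0, 0, 0.04, 0, 0, 0, 0.085], [0, 0, 0.04, 0, 0, 0, 0.085], [0, 0, 0.0306, 0, 0, 0, 0.085], [0, 0, 0.016, 0, 0, 0, 0.06], [0, 0, 0, 0, 0, 0, 0.03], [0, 0, 0, 0, 0, 0, 0.018], [0, 0, 0, 0, 0, 0, 0.01], [0, 0, 0, 0, 0, 0, 0.0], [0, 0, 0, 0, 0, 0, 0.0], [0, 0, 0, 0, 0, 0, 0.0], [0, 0, 0, 0, 0, 0, 0.0]],
], squeeze=80)

```text
t: 3.15
eef_pos: [0.5534, -0.329, 0.0359]
tool_rot: [0.001, 0.997, 0.083, 0.001]
contact_force: [-1.0, -0.4, 7.0]
gripper_width: 0.145
grasp_force: 77.8
```

```bash
python3 - <<'E'
from h import *
o=state();im=imaging.read_camera("wrist")
np.savez("pics/w2.npz",im=im,T=T(o))
cv2.imwrite("pics/w2.png",cv2.convertScaleAbs(im[:,:,::-1],alpha=2))
E
```

```text
t 3.15 p [ 0.5534 -0.329   0.0359] eul [  9.5003  -0.1124 179.9067] F [-0.9666 -0.4478  6.9604] g 0.145 77.8
```

View pics/w2.png

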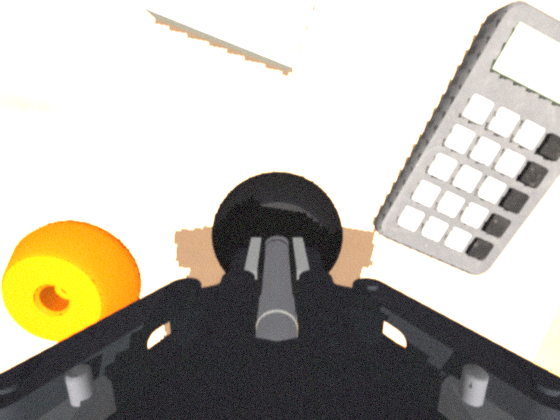

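Request:
move_arm([
  [[0, 0, -0.015, 0, 0, 0, 0.0], [0, 0, -0.03, 0, 0, 0, 0.0], [0, 0, -0.03, 0, 0, 0, 0.0], [0.0011, -0.03, 0, 0, 0, 0, 0.0], [0.0011, -0.048, 0, 0, 0, 0, 0.0], [0.0011, -0.05, 0, 0, 0, 0, 0.0], [0.0011, -0.05, 0, 0, 0, 0, 0.0], [0.0011, -0.05, 0, 0, 0, 0, 0.0], [0.0011, -0.05, 0, 0, 0, 0, 0.0], [0.001, -0.05, 0, 0, 0, 0, 0.0], [0.001, -0.0447, 0, 0, 0, 0, 0.0], [0, 0, 0, 0, 0, 0, 0.0], [0, 0, 0, 0, 0, 0, 0.0]],
])

```text
t: 4.82
eef_pos: [0.4996, 0.0402, 0.1099]
tool_rot: [0.0, 0.997, 0.083, 0.0]
contact_force: [-0.6, -0.3, -0.8]
gripper_width: 0.145
grasp_force: 78.0
```

```bash
python3 - <<'E'
from h import *
o=state();im=imaging.read_camera("wrist");o2=state()
np.savez("pics/w3.npz",im=im,T=T(o))
a=im[60:300,130:430]
cv2.imwrite("pics/w3.png",cv2.convertScaleAbs(cv2.resize(a[:,:,::-1],None,fx=2.5,fy=2.5,interpolation=cv2.INTER_CUBIC),alpha=2))
E
```

```text
t 4.83 p [0.4996 0.0402 0.1099] eul [  9.5069  -0.0338 179.9697] F [-0.5677 -0.2839 -0.7905] g 0.145 78.0
t 4.88 p [0.4997 0.0395 0.1098] eul [  9.4258  -0.0287 179.9622] F [ 0.5227  0.1266 -0.2474] g 0.138 78.0
```

View pics/w3.png

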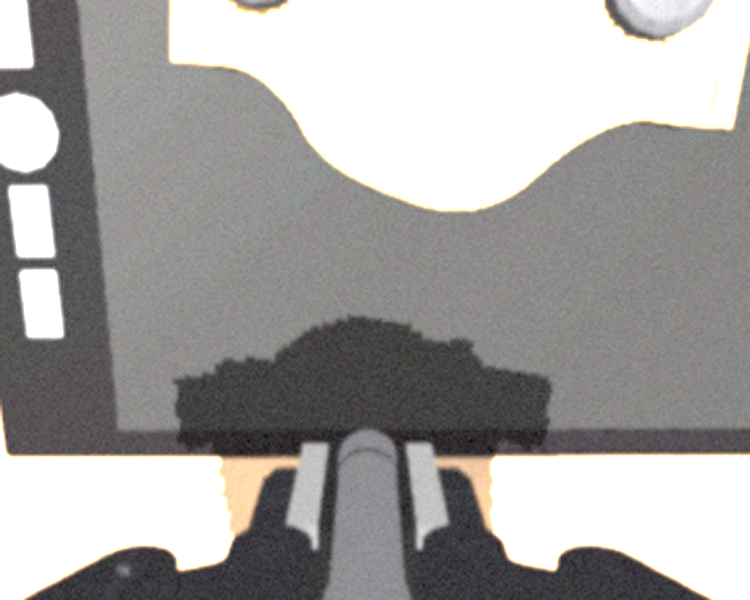

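The view shows the template's front edge clearly, from its left end at (170,64) via the crown at (460,212) to its right end at (735,129), with the pen below. I'll extract the edge and fit the template frame.

```bash
cat > fit.py <<'E'
from h import *
from scipy.optimize import least_squares
from scipy.spatial import cKDTree
def arc(c,r,a0,a1,n=120):
    a=np.radians(np.linspace(a0,a1,n));return np.c_[c[0]+r*np.cos(a),c[1]+r*np.sin(a)]
def nominal():   # mm, left to right
    L=np.c_[np.full(40,-7.5),np.linspace(80,65,40)]
    Rr=np.c_[np.full(40,-14.3),np.linspace(-74.2,-90,40)]
    return np.r_[L,arc((-37.5,65),30,0,-60),arc((0,0),45,120,225),arc((-74.2,-74.2),60,45,0),Rr]
def edge_pix(im,box=(60,300,130,430)):
    r0,r1,c0,c1=box;f=4
    a=cv2.resize(im[r0:r1,c0:c1,0].astype(np.float32),None,fx=f,fy=f,interpolation=cv2.INTER_CUBIC)
    a=cv2.GaussianBlur(a,(0,0),3)
    return a,f
E
python3 - <<'E'
from fit import *
d=np.load("pics/w3.npz");im=d["im"];K=imaging.calibration("wrist")["intrinsics"];E=d["T"]@imaging.calibration("wrist")["mount"]
r=im[:,:,0]
for uv in [(300,100),(300,165),(220,95),(230,150),(410,105),(400,125)]: print(uv,im[uv[1],uv[0]])
a,f=edge_pix(im,(60,150,180,430))
m=(a>(90)).astype(np.uint8);cs,_=cv2.findContours(m,cv2.RETR_EXTERNAL,cv2.CHAIN_APPROX_NONE)
c=max(cs,key=cv2.contourArea)[:,0,:].astype(float);print(len(c),c.min(0),c.max(0))
px=(c+.5)/f-.5+[180,60]
W=np.array([ray(K,E,p,.013) for p in px])
N=nominal();t=cKDTree(W[:,:2]*1e3)
def res(p):
    cs,sn=np.cos(p[2]),np.sin(p[2]);Q=N@np.array([[cs,sn],[-sn,cs]])+p[:2]
    return t.query(Q[10:-10])[0]
best=min((least_squares(res,[x0*1e3,20,np.radians(a)],loss="soft_l1") for x0 in(.58,.6) for a in(2,6,10)),key=lambda s:s.cost)
print(best.x[:2],np.degrees(best.x[2]),np.sqrt(np.mean(best.fun**2)),best.fun.max())
np.savez("pics/f3.npz",W=W,pose=best.x)
b=cv2.resize(im[55:150,180:430,::-1],None,fx=3.2,fy=3.2,interpolation=cv2.INTER_CUBIC);cv2.imwrite("pics/w3t.png",b)
E
```

```text
(300, 100) [253 235 176]
(300, 165) [74 70 70]
(220, 95) [81 81 79]
(230, 150) [75 75 76]
(410, 105) [247 222 157]
(400, 125) [66 68 66]
2358 [66.  0.] [999. 341.]
[595.3516  34.7462] 5.699679228051433 1.1327199366320921 2.2605158435380672
```

View pics/w3t.png

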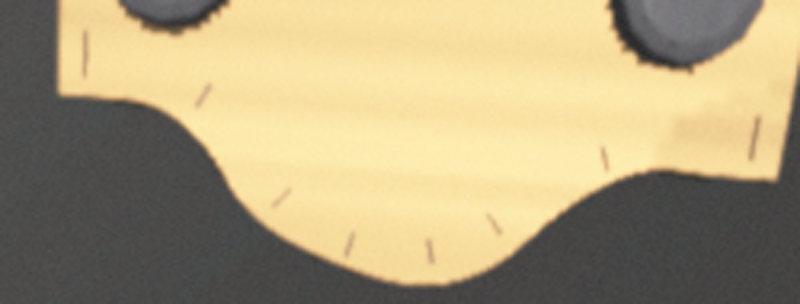

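```bash
cat >> fit.py <<'E'
def fit_edge(im,E,box,thr=160,z=.013):
    K=imaging.calibration("wrist")["intrinsics"]
    a,f=edge_pix(im,box);m=(a>thr).astype(np.uint8)
    cs,_=cv2.findContours(m,cv2.RETR_EXTERNAL,cv2.CHAIN_APPROX_NONE)
    c=max(cs,key=cv2.contourArea)[:,0,:].astype(float)
    px=(c+.5)/f-.5+[box[2],box[0]]
    W=np.array([ray(K,E,p,z) for p in px])[:,:2]*1e3
    N=nominal();t=cKDTree(W)
    def res(p):
        cs,sn=np.cos(p[2]),np.sin(p[2]);return t.query((N@np.array([[cs,sn],[-sn,cs]])+p[:2])[10:-10])[0]
    b=min((least_squares(res,[x0,30,np.radians(a)]) for x0 in(580,600) for a in(3,8)),key=lambda s:s.cost)
    return W,b.x,b.fun
E
python3 - <<'E'
from fit import *
d=np.load("pics/w3.npz");im=d["im"];K=imaging.calibration("wrist")["intrinsics"];E=d["T"]@imaging.calibration("wrist")["mount"]
W,p,f=fit_edge(im,E,(60,150,180,430));print(p[:2],np.degrees(p[2]),np.sqrt(np.mean(f**2)),f.max())
Ri=R.from_euler("z",-p[2]).as_matrix()[:2,:2]
for n,uv in [(0,(85,76)),(1,(197,107)),(2,(273,207)),(3,(347,255)),(4,(432,263)),(5,(500,233)),(6,(606,169)),(7,(751,158))]:
    q=ray(K,E,(np.array(uv)+.5)/3.2-.5+[180,55],.013)[:2]*1e3
    print(n,Ri@(q-p[:2]))
for z in (.077,.086,.16): print(z,(proj(K,E,[*d["T"][:2,3],z])-[130,60])*2.5)
# path: keep contour between ends, in template frame
V=(W-p[:2])@Ri.T
k=(V[:,0]<-2)&(V[:,1]<79)&(V[:,1]>-89);V=V[k];V=V[np.argsort(-V[:,1])]
np.savez("pics/edge.npz",V=V,p=p)
for y in range(78,-90,-8):
    i=np.argmin(abs(V[:,1]-y));print(np.round(V[i],1),end=' ')
E
```

```text
[596.4063  34.5313] 5.7490315900232885 1.0238637782435411 2.205245331353527
0 [-2.495  73.5739]
1 [-7.5186 47.4739]
2 [-28.8083  28.5206]
3 [-38.8294   9.9845]
4 [-39.3552 -10.7717]
5 [-31.2204 -26.4235]
6 [-14.9059 -49.7533]
7 [-10.172 -83.586]
0.077 [365.8954 430.9831]
0.086 [365.8878 444.723 ]
0.16 [365.7788 641.8739]
[-6.9 78.1] [-6.9 70.1] [-7.1 62.1] [-9.6 54. ] [-15.8  45.9] [-26.3  38.1] [-33.4  30.1] [-37.4  21.9] [-40.4  13.9] [-42.8   5.9] [-44.4  -2. ] [-44.4 -10.1] [-42.9 -18. ] [-38.9 -25.9] [-31.8 -34. ] [-24.3 -42. ] [-18.6 -50. ] [-15.2 -58.1] [-13.9 -65.9] [-14.7 -73.9] [-14.9 -82. ]
```

```bash
cat > path.py <<'E'
from fit import *
from scipy.interpolate import splprep,splev
e=np.load("pics/edge.npz");V=e["V"];p=e["p"]
V=V[(V[:,1]<78.5)&(V[:,1]>-88)]
tck,u=splprep(V.T,s=len(V)*.12**2)
uu=np.linspace(0,1,6000);P=np.array(splev(uu,tck)).T;D=np.array(splev(uu,tck,der=1)).T
D/=np.linalg.norm(D,axis=1)[:,None];Nn=np.c_[D[:,1],-D[:,0]]   # outward: tangent goes -y, outward -x
if Nn[:,0].mean()>0: Nn=-Nn
def off(d):
    """nib-axis path at d mm off the edge, tool-frame axes (u,v mm), trimmed tick0..tick7; returns xy world, normals world"""
    Q=P+d*Nn;k=(Q[:,1]<=74.3)&(Q[:,1]>=-83.6);Q=Q[k];n=Nn[k]
    Rw=R.from_euler("z",p[2]).as_matrix()[:2,:2];return Q@Rw.T+p[:2],n@Rw.T
YAW=np.radians(9.5);TX=np.array([np.cos(YAW),np.sin(YAW)]);TY=np.array([np.sin(YAW),-np.cos(YAW)])
def tool(w): return np.c_[w@TX,w@TY]
E
python3 - <<'E'
from path import *
w,n=off(3.0);s=np.r_[0,np.cumsum(np.linalg.norm(np.diff(w,axis=0),axis=1))];print("len",s[-1],"start",w[0],n[0])
g=np.arange(0,s[-1],2.0);U=tool(np.c_[np.interp(g,s,w[:,0]),np.interp(g,s,w[:,1])]);NT=tool(np.c_[np.interp(g,s,n[:,0]),np.interp(g,s,n[:,1])])
d=np.diff(U,axis=0)
for i in range(len(d)): print(int(g[i]),d[i].round(2),NT[i].round(2), end='\n' if i%3==2 else ' | ')
o=state();print("to start+1.2 off",tool((w[0]+1.2*n[0]-o["eef_pos"][:2]*1e3)[None]),o["eef_pos"][2])
E
```

```text
len 179.97869742943575 start [579.0668 107.4342] [-0.9939 -0.1099]
0 [-0.1  2. ] [-1.   -0.06] | 2 [-0.09  2.  ] [-1.   -0.04] | 4 [-0.1  2. ] [-1.   -0.05]
6 [-0.14  1.99] [-1.   -0.06] | 8 [-0.22  1.99] [-1.   -0.09] | 10 [-0.32  1.97] [-0.99 -0.13]
12 [-0.47  1.94] [-0.98 -0.19] | 14 [-0.65  1.89] [-0.96 -0.28] | 16 [-0.84  1.81] [-0.93 -0.37]
18 [-1.01  1.73] [-0.89 -0.47] | 20 [-1.15  1.63] [-0.84 -0.54] | 22 [-1.28  1.54] [-0.79 -0.61]
24 [-1.39  1.44] [-0.75 -0.67] | 26 [-1.49  1.33] [-0.69 -0.72] | 28 [-1.59  1.22] [-0.64 -0.77]
30 [-1.65  1.13] [-0.58 -0.81] | 32 [-1.69  1.08] [-0.55 -0.84] | 34 [-1.7   1.06] [-0.53 -0.85]
36 [-1.69  1.07] [-0.53 -0.85] | 38 [-1.66  1.12] [-0.55 -0.84] | 40 [-1.61  1.18] [-0.57 -0.82]
42 [-1.57  1.24] [-0.61 -0.8 ] | 44 [-1.51  1.31] [-0.64 -0.77] | 46 [-1.45  1.38] [-0.67 -0.74]
48 [-1.38  1.44] [-0.7  -0.71] | 50 [-1.31  1.51] [-0.74 -0.67] | 52 [-1.22  1.58] [-0.77 -0.63]
54 [-1.13  1.65] [-0.81 -0.59] | 56 [-1.03  1.71] [-0.84 -0.54] | 58 [-0.95  1.76] [-0.87 -0.5 ]
60 [-0.89  1.79] [-0.89 -0.46] | 62 [-0.84  1.82] [-0.9  -0.43] | 64 [-0
[... 1265 characters left out ...]
.75] [-0.86  0.51] | 146 [0.89 1.79] [-0.88  0.47] | 148 [0.8  1.83] [-0.91  0.42]
150 [0.69 1.88] [-0.93  0.37] | 152 [0.56 1.92] [-0.95  0.31] | 154 [0.42 1.96] [-0.97  0.24]
156 [0.28 1.98] [-0.98  0.17] | 158 [0.14 1.99] [-0.99  0.1 ] | 160 [-0.01  2.  ] [-1.    0.03]
162 [-0.15  1.99] [-1.   -0.04] | 164 [-0.26  1.98] [-0.99 -0.11] | 166 [-0.32  1.97] [-0.99 -0.15]
168 [-0.33  1.97] [-0.99 -0.17] | 170 [-0.3   1.98] [-0.99 -0.16] | 172 [-0.24  1.99] [-0.99 -0.14]
174 [-0.16  1.99] [-1.  -0.1] | 176 [-0.1  2. ] [-1.   -0.06] | t 4.88 p [0.4997 0.0395 0.1098] eul [  9.4258  -0.0287 179.9622] F [ 0.5227  0.1266 -0.2474] g 0.138 78.0
to start+1.2 off [[ 88.335  -53.9515]] 0.1097768679972615
```

Request:
move_arm([
  [[0.029, -0.018, 0, 0, 0, 0, 0.0], [0.029, -0.018, 0, 0, 0, 0, 0.0], [0.0293, -0.018, 0, 0, 0, 0, 0.0], [0, 0, 0.02, 0, 0, 0, 0.0], [0, 0, 0.025, 0, 0, 0, 0.0], [0, 0, 0.014, 0, 0, 0, 0.0], [0, 0, 0.0055, 0, 0, 0, 0.0], [0, 0, 0, 0, 0, 0, 0.0], [0, 0, 0, 0, 0, 0, 0.0]],
])

```text
t: 6.0
eef_pos: [0.5772, 0.1083, 0.0456]
tool_rot: [-0.0, 0.997, 0.083, 0.001]
contact_force: [-0.7, 0.4, -0.5]
gripper_width: 0.139
grasp_force: 78.1
```

```bash
python3 - <<'E'
from path import *
o=state();im=imaging.read_camera("wrist");ps=[o];
for i in range(3): ps.append(bot.get_obs());imaging.read_camera("wrist")
print(np.mean([q["eef_pos"] for q in ps],0),np.mean([q["contact_force"] for q in ps],0))
w,n=off(3.0);m=np.mean([q["eef_pos"] for q in ps],0)[:2]*1e3
print("to w0",tool((w[0]-m)[None]))
a=im[120:260,200:360];cv2.imwrite("pics/w4.png",cv2.convertScaleAbs(cv2.resize(a[:,:,::-1],None,fx=4.2,fy=4.2,interpolation=cv2.INTER_CUBIC),alpha=1.3))
E
```

```text
t 6.0 p [0.5772 0.1083 0.0456] eul [   9.4902   -0.0811 -179.9946] F [-0.7182  0.4002 -0.5073] g 0.139 78.1
[0.5772 0.1084 0.0456] [-0.3177  0.2564 -0.2309]
to w0 [[1.7114 1.2745]]
```

View pics/w4.png

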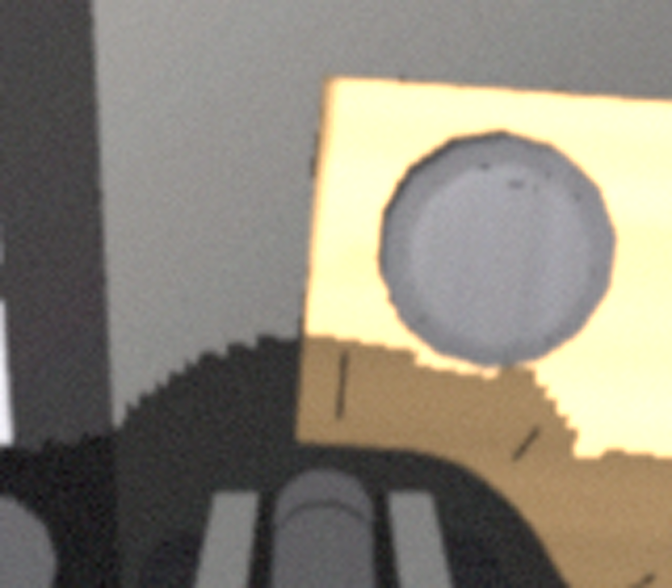

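Request:
move_arm([
  [[0.0005, 0.0013, 0.002, 0, 0, 0, 0.0], [0.0005, 0, 0, 0, 0, 0, 0.0], [0.0005, 0, 0, 0, 0, 0, 0.0], [0.0005, 0, 0, 0, 0, 0, 0.0], [0, 0, 0, 0, 0, 0, 0.0]],
])

```text
t: 6.82
eef_pos: [0.5788, 0.1074, 0.0428]
tool_rot: [-0.0, 0.997, 0.083, 0.0]
contact_force: [-0.3, 0.3, -0.4]
gripper_width: 0.145
grasp_force: 78.1
```

```bash
cat >> path.py <<'E'
def avg(n=4):
    ps=[]
    for i in range(n): ps.append(bot.get_obs()); imaging.read_camera("wrist")
    P_=np.mean([q["eef_pos"] for q in ps],0);F=np.mean([q["contact_force"] for q in ps],0)
    w,nn=off(3.0);i=np.argmin(np.linalg.norm(w-P_[:2]*1e3,axis=1));s=np.linalg.norm(np.diff(w[:i+1],axis=0),axis=1).sum()
    t=np.array([nn[i][1],-nn[i][0]]);t=t if t[1]<0 else -t
    print("t",round(bot.get_obs()["t"],2),"pos",P_,"s",round(s,1),"gap",round((P_[:2]*1e3-w[i])@nn[i],2),"Fn",round(F[:2]@nn[i],2),"Ft",round(F[:2]@t,2),"Fz",round(F[2],2),"n_tool",tool(nn[i][None])[0].round(2))
E
python3 -c "
from path import *
avg()"
```

```text
t 7.03 pos [0.5788 0.1074 0.0428] s 0.0 gap 0.27 Fn -0.21 Ft -0.44 Fz -0.72 n_tool [-1.   -0.06]
```

Request:
move_arm([
  [[0.0004, 0, 0, 0, 0, 0, 0.0], [0.0004, 0, 0, 0, 0, 0, 0.0], [0.0004, 0, 0, 0, 0, 0, 0.0], [0, 0, 0, 0, 0, 0, 0.0]],
])

```text
t: 7.52
eef_pos: [0.58, 0.1075, 0.0428]
tool_rot: [0.0, 0.997, 0.083, 0.0]
contact_force: [-1.2, 0.7, -0.2]
gripper_width: 0.144
grasp_force: 78.1
```

```bash
python3 -c "
from path import *
avg()"
```

```text
t 7.72 pos [0.58   0.1076 0.0428] s 0.0 gap -0.92 Fn 0.35 Ft -0.05 Fz -0.14 n_tool [-1.   -0.06]
```

Request:
move_arm([
  [[0.0004, 0, 0, 0, 0, 0, 0.0], [0.0004, 0, 0, 0, 0, 0, 0.0], [0, 0, 0, 0, 0, 0, 0.0]],
])

```text
t: 8.1
eef_pos: [0.5808, 0.1077, 0.0428]
tool_rot: [-0.0, 0.997, 0.083, 0.0]
contact_force: [-0.6, 1.0, -1.1]
gripper_width: 0.143
grasp_force: 78.1
```

```bash
python3 -c "
from path import *
avg(3)"
```

```text
t 8.25 pos [0.5808 0.1077 0.0428] s 0.0 gap -1.75 Fn -0.07 Ft -0.47 Fz -0.69 n_tool [-1.   -0.06]
```

Request:
move_arm([
  [[0.0004, 0, 0, 0, 0, 0, 0.0], [0.0004, 0, 0, 0, 0, 0, 0.0], [0.0004, 0, 0, 0, 0, 0, 0.0], [0, 0, 0, 0, 0, 0, 0.0]],
])

```text
t: 8.75
eef_pos: [0.5817, 0.1079, 0.0427]
tool_rot: [0.0, 0.997, 0.083, -0.0]
contact_force: [-0.6, 0.5, 0.1]
gripper_width: 0.143
grasp_force: 78.1
```

```bash
python3 -c "
from path import *
avg(3)
im=imaging.read_camera('wrist')
a=im[170:300,220:340];cv2.imwrite('pics/w5.png',cv2.convertScaleAbs(cv2.resize(a[:,:,::-1],None,fx=4.6,fy=4.6,interpolation=cv2.INTER_CUBIC),alpha=2))
"
```

```text
t 8.9 pos [0.5817 0.1078 0.0427] s 0.0 gap -2.65 Fn 1.18 Ft -0.24 Fz 0.11 n_tool [-1.   -0.06]
```

Request:
move_arm([
  [[0, 0, 0.0006, 0, 0, 0, 0.0], [0, 0, 0.0006, 0, 0, 0, 0.0], [0, 0, 0.0006, 0, 0, 0, 0.0], [0, 0, 0.0006, 0, 0, 0, 0.0], [0, 0, 0, 0, 0, 0, 0.0]],
])

```text
t: 9.57
eef_pos: [0.5818, 0.1079, 0.0404]
tool_rot: [0.0, 0.997, 0.083, -0.0]
contact_force: [-3.2, 0.3, 1.7]
gripper_width: 0.141
grasp_force: 78.1
```

```bash
python3 -c "
from path import *
avg(5)"
```

```text
t 9.82 pos [0.5818 0.1079 0.0404] s 0.0 gap -2.77 Fn 2.61 Ft -0.25 Fz 1.21 n_tool [-1.   -0.06]
```

Request:
move_arm([
  [[0.0004, 0, 0.0003, 0, 0, 0, 0.0], [0, 0.001, 0, 0, 0, 0, 0.0], [-5e-05, 0.001, 0, 0, 0, 0, 0.0], [-5e-05, 0.001, 0, 0, 0, 0, 0.0], [-5e-05, 0.001, 0, 0, 0, 0, 0.0], [-5e-05, 0.001, 0, 0, 0, 0, 0.0], [-5e-05, 0.001, 0, 0, 0, 0, 0.0], [-5e-05, 0.001, 0, 0, 0, 0, 0.0]],
])

```text
t: 10.82
eef_pos: [0.5827, 0.102, 0.04]
tool_rot: [-0.001, 0.997, 0.083, -0.0]
contact_force: [-5.8, 3.6, 1.5]
gripper_width: 0.144
grasp_force: 78.2
```

```bash
sed -i 's|return Q@Rw.T+p\[:2\],n@Rw.T|return Q@Rw.T+p[:2]+2.7*TX,n@Rw.T|' path.py; python3 -c "
from path import *
avg(4)"
```

```text
t 11.03 pos [0.5827 0.1018 0.04  ] s 6.2 gap -0.22 Fn 4.55 Ft -3.18 Fz 1.38 n_tool [-1.   -0.06]
```

```bash
cat > step.py <<'E'
from path import *
import sys
N=int(sys.argv[1]);st=float(sys.argv[2]) if len(sys.argv)>2 else 1.0
ps=[]
for i in range(3): imaging.read_camera("wrist"); ps.append(bot.get_obs())
X=np.mean([q["eef_pos"] for q in ps],0);F=np.mean([q["contact_force"] for q in ps],0)
w,n=off(3.0);sl=np.r_[0,np.cumsum(np.linalg.norm(np.diff(w,axis=0),axis=1))]
i=np.argmin(np.linalg.norm(w-X[:2]*1e3,axis=1));s0=sl[i]
tt=np.c_[-n[:,1],n[:,0]]; tt*=np.sign((np.gradient(w,axis=0)*tt).sum(1))[:,None]
Fn=F[:2]@n[i];Ft=F[:2]@tt[i]
print("t",round(ps[-1]["t"],2),"s",round(s0,1),"of",round(sl[-1],1),"gap",round((X[:2]*1e3-w[i])@n[i],2),"Fn",round(Fn,2),"Ft",round(Ft,2),"Fz",round(F[2],2),"z",round(X[2]*1e3,2))
C=w+0.8*tt-1.2*n
g=s0+np.arange(N+1)*st
c=np.c_[np.interp(g,sl,C[:,0]),np.interp(g,sl,C[:,1])];d=np.diff(tool(c),axis=0)
corr=np.clip((4.4-Fn)/3.7*.7,-.6,.6);print("corr",round(corr,2),"nt",tool(n[i][None])[0].round(2))
d[:4]+=-tool(n[i][None])[0]*corr/4
print(d.round(2).tolist())
E
python3 step.py 12
```

```text
t 11.18 s 6.4 of 180.0 gap -0.19 Fn 4.06 Ft -2.85 Fz 1.36 z 39.97
corr 0.06 nt [-1.   -0.06]
[[-0.06, 1.01], [-0.08, 1.02], [-0.11, 1.02], [-0.14, 1.02], [-0.19, 1.02], [-0.23, 1.02], [-0.27, 1.01], [-0.32, 1.01], [-0.37, 0.99], [-0.43, 0.97], [-0.48, 0.95], [-0.52, 0.92]]
```

Request:
move_arm([
  [[-6e-05, 0.001, 0, 0, 0, 0, 0], [-8e-05, 0.001, 0, 0, 0, 0, 0], [-0.00011, 0.001, 0, 0, 0, 0, 0], [-0.00014, 0.001, 0, 0, 0, 0, 0], [-0.00019, 0.001, 0, 0, 0, 0, 0], [-0.00023, 0.001, 0, 0, 0, 0, 0], [-0.00027, 0.001, 0, 0, 0, 0, 0], [-0.00032, 0.001, 0, 0, 0, 0, 0]],
])

```text
t: 12.18
eef_pos: [0.5829, 0.0941, 0.0401]
tool_rot: [-0.001, 0.997, 0.083, 0.0]
contact_force: [-3.3, 4.0, 1.7]
gripper_width: 0.14
grasp_force: 78.2
```

```bash
python3 step.py 12
```

```text
t 12.32 s 14.3 of 180.0 gap -0.38 Fn 4.29 Ft -1.94 Fz 1.08 z 40.09
corr 0.02 nt [-0.96 -0.29]
[[-0.37, 1.0], [-0.42, 0.98], [-0.47, 0.95], [-0.51, 0.92], [-0.56, 0.9], [-0.59, 0.87], [-0.62, 0.84], [-0.66, 0.82], [-0.69, 0.79], [-0.71, 0.76], [-0.74, 0.74], [-0.77, 0.71]]
```

Request:
move_arm([
  [[-0.00037, 0.001, 0, 0, 0, 0, 0], [-0.00042, 0.00098, 0, 0, 0, 0, 0], [-0.00047, 0.00095, 0, 0, 0, 0, 0], [-0.00051, 0.00092, 0, 0, 0, 0, 0], [-0.00056, 0.0009, 0, 0, 0, 0, 0], [-0.00059, 0.00087, 0, 0, 0, 0, 0], [-0.00062, 0.00084, 0, 0, 0, 0, 0], [-0.00066, 0.00082, 0, 0, 0, 0, 0]],
])

```text
t: 13.32
eef_pos: [0.5809, 0.0869, 0.0404]
tool_rot: [-0.001, 0.997, 0.083, 0.001]
contact_force: [-3.2, 5.3, 1.3]
gripper_width: 0.144
grasp_force: 78.2
```

```bash
python3 step.py 12
```

```text
t 13.47 s 21.5 of 180.0 gap -0.41 Fn 4.83 Ft -2.76 Fz 1.14 z 40.39
corr -0.08 nt [-0.8  -0.59]
[[-0.68, 0.8], [-0.71, 0.77], [-0.74, 0.75], [-0.76, 0.72], [-0.78, 0.7], [-0.8, 0.67], [-0.83, 0.64], [-0.84, 0.61], [-0.85, 0.59], [-0.86, 0.56], [-0.86, 0.55], [-0.86, 0.54]]
```

Request:
move_arm([
  [[-0.00068, 0.0008, 0.0001, 0, 0, 0, 0], [-0.00071, 0.00077, 0.0001, 0, 0, 0, 0], [-0.00074, 0.00075, 0.0001, 0, 0, 0, 0], [-0.00076, 0.00072, 0, 0, 0, 0, 0], [-0.00078, 0.0007, 0, 0, 0, 0, 0], [-0.0008, 0.00067, 0, 0, 0, 0, 0], [-0.00083, 0.00064, 0, 0, 0, 0, 0], [-0.00084, 0.00061, 0, 0, 0, 0, 0], [-0.00085, 0.00059, 0, 0, 0, 0, 0]],
])

```text
t: 14.6
eef_pos: [0.576, 0.0797, 0.0405]
tool_rot: [-0.001, 0.997, 0.083, 0.002]
contact_force: [-1.3, 4.9, 0.6]
gripper_width: 0.143
grasp_force: 78.2
```

```bash
python3 step.py 12
```

```text
t 14.75 s 30.1 of 180.0 gap -0.63 Fn 4.64 Ft -2.32 Fz 1.34 z 40.42
corr -0.05 nt [-0.58 -0.81]
[[-0.86, 0.56], [-0.86, 0.55], [-0.87, 0.53], [-0.86, 0.52], [-0.85, 0.53], [-0.84, 0.53], [-0.83, 0.53], [-0.82, 0.54], [-0.81, 0.55], [-0.8, 0.57], [-0.78, 0.58], [-0.77, 0.6]]
```

Request:
move_arm([
  [[-0.00086, 0.00056, 0.0001, 0, 0, 0, 0], [-0.00086, 0.00055, 0.0001, 0, 0, 0, 0], [-0.00087, 0.00053, 0.0001, 0, 0, 0, 0], [-0.00086, 0.00052, 0, 0, 0, 0, 0], [-0.00085, 0.00053, 0, 0, 0, 0, 0], [-0.00084, 0.00053, 0, 0, 0, 0, 0], [-0.00083, 0.00053, 0, 0, 0, 0, 0], [-0.00082, 0.00054, 0, 0, 0, 0, 0], [-0.00081, 0.00055, 0, 0, 0, 0, 0], [-0.0008, 0.00057, 0, 0, 0, 0, 0]],
])

```text
t: 16.0
eef_pos: [0.5692, 0.0733, 0.0404]
tool_rot: [-0.001, 0.997, 0.083, 0.003]
contact_force: [-0.5, 7.2, 1.0]
gripper_width: 0.142
grasp_force: 78.3
```

```bash
python3 step.py 12
```

```text
t 16.15 s 39.5 of 180.0 gap -0.63 Fn 4.63 Ft -2.86 Fz 1.35 z 40.29
corr -0.04 nt [-0.57 -0.82]
[[-0.8, 0.56], [-0.78, 0.58], [-0.77, 0.6], [-0.76, 0.61], [-0.74, 0.64], [-0.72, 0.65], [-0.71, 0.67], [-0.69, 0.68], [-0.67, 0.7], [-0.66, 0.71], [-0.64, 0.73], [-0.62, 0.75]]
```

Request:
move_arm([
  [[-0.0008, 0.00056, 0, 0, 0, 0, 0], [-0.00078, 0.00058, 0, 0, 0, 0, 0], [-0.00077, 0.0006, 0, 0, 0, 0, 0], [-0.00076, 0.00061, 0, 0, 0, 0, 0], [-0.00074, 0.00064, 0, 0, 0, 0, 0], [-0.00072, 0.00065, 0, 0, 0, 0, 0], [-0.00071, 0.00067, 0, 0, 0, 0, 0], [-0.00069, 0.00068, 0, 0, 0, 0, 0], [-0.00067, 0.0007, 0, 0, 0, 0, 0], [-0.00066, 0.00071, 0, 0, 0, 0, 0]],
])

```text
t: 17.4
eef_pos: [0.5621, 0.0654, 0.0401]
tool_rot: [-0.001, 0.997, 0.083, 0.001]
contact_force: [-2.0, 6.1, 1.4]
gripper_width: 0.143
grasp_force: 78.3
```

```bash
python3 step.py 13
```

```text
t 17.55 s 50.3 of 180.0 gap -0.38 Fn 4.62 Ft -3.14 Fz 1.87 z 39.99
corr -0.04 nt [-0.74 -0.67]
[[-0.63, 0.74], [-0.61, 0.75], [-0.58, 0.77], [-0.56, 0.78], [-0.53, 0.81], [-0.51, 0.82], [-0.49, 0.84], [-0.47, 0.85], [-0.45, 0.86], [-0.44, 0.87], [-0.43, 0.88], [-0.42, 0.89], [-0.41, 0.9]]
```

Request:
move_arm([
  [[-0.00063, 0.00074, 0, 0, 0, 0, 0], [-0.00061, 0.00075, -0.0001, 0, 0, 0, 0], [-0.00058, 0.00077, 0, 0, 0, 0, 0], [-0.00056, 0.00078, 0, 0, 0, 0, 0], [-0.00053, 0.00081, -0.0001, 0, 0, 0, 0], [-0.00051, 0.00082, 0, 0, 0, 0, 0], [-0.00049, 0.00084, 0, 0, 0, 0, 0], [-0.00047, 0.00085, 0, 0, 0, 0, 0], [-0.00045, 0.00086, 0, 0, 0, 0, 0], [-0.00044, 0.00087, 0, 0, 0, 0, 0]],
])

```text
t: 18.8
eef_pos: [0.5576, 0.0557, 0.04]
tool_rot: [-0.001, 0.997, 0.083, 0.001]
contact_force: [-3.0, 4.4, 1.8]
gripper_width: 0.142
grasp_force: 78.3
```

```bash
python3 step.py 13
```

```text
t 18.95 s 61.1 of 180.0 gap -0.27 Fn 4.01 Ft -2.94 Fz 1.82 z 39.93
corr 0.07 nt [-0.9  -0.44]
[[-0.4, 0.9], [-0.39, 0.91], [-0.39, 0.91], [-0.38, 0.92], [-0.4, 0.91], [-0.4, 0.92], [-0.4, 0.92], [-0.4, 0.92], [-0.4, 0.92], [-0.39, 0.92], [-0.39, 0.92], [-0.38, 0.92], [-0.38, 0.92]]
```

Request:
move_arm([
  [[-0.0004, 0.0009, 0, 0, 0, 0, 0], [-0.00039, 0.00091, 0, 0, 0, 0, 0], [-0.00039, 0.00091, 0, 0, 0, 0, 0], [-0.00038, 0.00092, 0, 0, 0, 0, 0], [-0.0004, 0.00091, 0, 0, 0, 0, 0], [-0.0004, 0.00092, 0, 0, 0, 0, 0], [-0.0004, 0.00092, 0, 0, 0, 0, 0], [-0.0004, 0.00092, 0, 0, 0, 0, 0], [-0.0004, 0.00092, 0, 0, 0, 0, 0], [-0.00039, 0.00092, 0, 0, 0, 0, 0], [-0.00039, 0.00092, 0, 0, 0, 0, 0]],
])

```text
t: 20.32
eef_pos: [0.5544, 0.044, 0.0398]
tool_rot: [-0.0, 0.997, 0.083, 0.0]
contact_force: [-2.9, 3.3, 2.3]
gripper_width: 0.14
grasp_force: 78.2
```

```bash
python3 step.py 13
```

```text
t 20.48 s 73.4 of 180.0 gap -0.14 Fn 3.67 Ft -1.53 Fz 1.99 z 39.69
corr 0.14 nt [-0.92 -0.39]
[[-0.34, 0.93], [-0.33, 0.93], [-0.32, 0.94], [-0.31, 0.94], [-0.33, 0.93], [-0.32, 0.93], [-0.31, 0.93], [-0.29, 0.94], [-0.28, 0.94], [-0.26, 0.94], [-0.24, 0.95], [-0.22, 0.95], [-0.21, 0.95]]
```

Request:
move_arm([
  [[-0.00033, 0.00093, -0.0001, 0, 0, 0, 0], [-0.00032, 0.00094, -0.0001, 0, 0, 0, 0], [-0.0003, 0.00094, -0.0001, 0, 0, 0, 0], [-0.0003, 0.00094, -0.0001, 0, 0, 0, 0], [-0.00033, 0.00093, 0, 0, 0, 0, 0], [-0.00032, 0.00093, 0, 0, 0, 0, 0], [-0.00031, 0.00093, 0, 0, 0, 0, 0], [-0.00029, 0.00094, 0, 0, 0, 0, 0], [-0.00028, 0.00094, 0, 0, 0, 0, 0], [-0.00026, 0.00094, 0, 0, 0, 0, 0]],
])

```text
t: 21.72
eef_pos: [0.5527, 0.0341, 0.04]
tool_rot: [0.0, 0.997, 0.083, -0.0]
contact_force: [-3.3, 4.2, 2.3]
gripper_width: 0.144
grasp_force: 78.3
```

```bash
python3 step.py 13
```

```text
t 21.88 s 83.4 of 180.0 gap -0.24 Fn 3.7 Ft -1.77 Fz 1.88 z 40.01
corr 0.13 nt [-0.96 -0.27]
[[-0.21, 0.96], [-0.19, 0.96], [-0.17, 0.96], [-0.15, 0.97], [-0.16, 0.96], [-0.14, 0.96], [-0.12, 0.97], [-0.1, 0.97], [-0.07, 0.97], [-0.05, 0.97], [-0.03, 0.97], [-0.01, 0.97], [0.01, 0.97]]
```

Request:
move_arm([
  [[-0.0002, 0.00096, -0.0001, 0, 0, 0, 0], [-0.00018, 0.00096, 0, 0, 0, 0, 0], [-0.00016, 0.00096, 0, 0, 0, 0, 0], [-0.00014, 0.00097, 0, 0, 0, 0, 0], [-0.00016, 0.00096, 0, 0, 0, 0, 0], [-0.00014, 0.00096, 0, 0, 0, 0, 0], [-0.00012, 0.00097, 0, 0, 0, 0, 0], [-0.0001, 0.00097, 0, 0, 0, 0, 0], [-7e-05, 0.00097, 0, 0, 0, 0, 0], [-5e-05, 0.00097, 0, 0, 0, 0, 0]],
])

```text
t: 23.12
eef_pos: [0.5524, 0.0244, 0.04]
tool_rot: [-0.0, 0.997, 0.083, -0.001]
contact_force: [-6.1, 4.3, 1.5]
gripper_width: 0.142
grasp_force: 78.4
```

```bash
python3 step.py 13
```

```text
t 23.27 s 93.0 of 180.0 gap -0.19 Fn 4.32 Ft -2.75 Fz 1.19 z 39.96
corr 0.01 nt [-1.   -0.07]
[[-0.04, 0.97], [-0.01, 0.97], [0.01, 0.97], [0.03, 0.97], [0.05, 0.97], [0.07, 0.97], [0.1, 0.97], [0.12, 0.96], [0.15, 0.96], [0.17, 0.95], [0.2, 0.95], [0.22, 0.94], [0.25, 0.93]]
```

Request:
move_arm([
  [[-4e-05, 0.00097, 0, 0, 0, 0, 0], [-1e-05, 0.00097, 0, 0, 0, 0, 0], [1e-05, 0.00097, 0, 0, 0, 0, 0], [3e-05, 0.00097, 0, 0, 0, 0, 0], [5e-05, 0.00097, 0, 0, 0, 0, 0], [7e-05, 0.00097, 0, 0, 0, 0, 0], [0.0001, 0.00097, 0, 0, 0, 0, 0], [0.00012, 0.00096, 0, 0, 0, 0, 0], [0.00015, 0.00096, 0, 0, 0, 0, 0], [0.00017, 0.00095, 0, 0, 0, 0, 0]],
])

```text
t: 24.52
eef_pos: [0.5546, 0.0144, 0.0399]
tool_rot: [0.0, 0.997, 0.083, -0.001]
contact_force: [-5.9, 1.2, 2.0]
gripper_width: 0.143
grasp_force: 78.4
```

```bash
python3 step.py 13
```

```text
t 24.68 s 103.3 of 180.0 gap -0.31 Fn 4.82 Ft -1.78 Fz 1.34 z 39.97
corr -0.08 nt [-0.98  0.18]
[[0.19, 0.95], [0.21, 0.94], [0.24, 0.93], [0.27, 0.92], [0.31, 0.91], [0.34, 0.9], [0.37, 0.89], [0.4, 0.88], [0.42, 0.87], [0.45, 0.85], [0.48, 0.84], [0.5, 0.82], [0.53, 0.81]]
```

Request:
move_arm([
  [[0.00019, 0.00095, 0, 0, 0, 0, 0], [0.00021, 0.00094, 0, 0, 0, 0, 0], [0.00024, 0.00093, 0, 0, 0, 0, 0], [0.00027, 0.00092, 0, 0, 0, 0, 0], [0.00031, 0.00091, 0, 0, 0, 0, 0], [0.00034, 0.0009, 0, 0, 0, 0, 0], [0.00037, 0.00089, 0, 0, 0, 0, 0], [0.0004, 0.00088, 0, 0, 0, 0, 0], [0.00042, 0.00087, 0, 0, 0, 0, 0], [0.00045, 0.00085, 0, 0, 0, 0, 0]],
])

```text
t: 25.92
eef_pos: [0.5594, 0.0058, 0.04]
tool_rot: [0.0, 0.997, 0.083, -0.001]
contact_force: [-5.8, 0.0, 2.1]
gripper_width: 0.144
grasp_force: 78.4
```

```bash
python3 step.py 13
```

```text
t 26.07 s 113.3 of 180.0 gap -0.47 Fn 4.93 Ft -1.84 Fz 1.25 z 39.99
corr -0.1 nt [-0.89  0.46]
[[0.45, 0.85], [0.48, 0.84], [0.5, 0.82], [0.53, 0.81], [0.57, 0.79], [0.59, 0.78], [0.6, 0.77], [0.62, 0.76], [0.63, 0.76], [0.64, 0.75], [0.65, 0.75], [0.65, 0.75], [0.66, 0.75]]
```

Request:
move_arm([
  [[0.00045, 0.00085, 0, 0, 0, 0, 0], [0.00048, 0.00084, 0, 0, 0, 0, 0], [0.0005, 0.00082, 0, 0, 0, 0, 0], [0.00053, 0.00081, 0, 0, 0, 0, 0], [0.00057, 0.00079, 0, 0, 0, 0, 0], [0.00059, 0.00078, 0, 0, 0, 0, 0], [0.0006, 0.00077, 0, 0, 0, 0, 0], [0.00062, 0.00076, 0, 0, 0, 0, 0], [0.00063, 0.00076, 0, 0, 0, 0, 0], [0.00064, 0.00075, 0, 0, 0, 0, 0]],
])

```text
t: 27.32
eef_pos: [0.5663, -0.0015, 0.04]
tool_rot: [0.001, 0.997, 0.082, -0.001]
contact_force: [-6.4, -1.8, 0.8]
gripper_width: 0.135
grasp_force: 78.4
```

```bash
python3 step.py 13
```

```text
t 27.48 s 123.7 of 180.0 gap -0.44 Fn 4.27 Ft -1.45 Fz 0.94 z 40.08
corr 0.02 nt [-0.76  0.65]
[[0.65, 0.74], [0.66, 0.74], [0.66, 0.75], [0.66, 0.75], [0.66, 0.76], [0.66, 0.76], [0.65, 0.77], [0.64, 0.78], [0.64, 0.79], [0.63, 0.79], [0.62, 0.8], [0.61, 0.81], [0.6, 0.82]]
```

Request:
move_arm([
  [[0.00065, 0.00074, 0.0001, 0, 0, 0, 0], [0.00066, 0.00074, 0.0001, 0, 0, 0, 0], [0.00066, 0.00075, 0.0001, 0, 0, 0, 0], [0.00066, 0.00075, 0, 0, 0, 0, 0], [0.00066, 0.00076, 0, 0, 0, 0, 0], [0.00066, 0.00076, 0, 0, 0, 0, 0], [0.00065, 0.00077, 0, 0, 0, 0, 0], [0.00064, 0.00078, 0, 0, 0, 0, 0], [0.00064, 0.00079, 0, 0, 0, 0, 0], [0.00063, 0.00079, 0, 0, 0, 0, 0]],
])

```text
t: 28.72
eef_pos: [0.574, -0.0077, 0.0397]
tool_rot: [0.001, 0.997, 0.083, -0.001]
contact_force: [-5.6, -1.1, 1.3]
gripper_width: 0.143
grasp_force: 78.4
```

```bash
python3 step.py 13
```

```text
t 28.88 s 133.2 of 180.0 gap -0.63 Fn 4.61 Ft -2.71 Fz 1.62 z 39.75
corr -0.04 nt [-0.78  0.63]
[[0.62, 0.8], [0.61, 0.81], [0.6, 0.82], [0.59, 0.83], [0.59, 0.83], [0.58, 0.84], [0.56, 0.85], [0.55, 0.86], [0.54, 0.87], [0.52, 0.88], [0.51, 0.89], [0.49, 0.9], [0.47, 0.91]]
```

Request:
move_arm([
  [[0.00062, 0.0008, 0, 0, 0, 0, 0], [0.00061, 0.00081, 0, 0, 0, 0, 0], [0.0006, 0.00082, 0, 0, 0, 0, 0], [0.00059, 0.00083, 0, 0, 0, 0, 0], [0.00059, 0.00083, 0, 0, 0, 0, 0], [0.00058, 0.00084, 0, 0, 0, 0, 0], [0.00056, 0.00085, 0, 0, 0, 0, 0], [0.00055, 0.00086, 0, 0, 0, 0, 0], [0.00054, 0.00087, 0, 0, 0, 0, 0], [0.00052, 0.00088, 0, 0, 0, 0, 0]],
])

```text
t: 30.12
eef_pos: [0.5809, -0.0147, 0.0397]
tool_rot: [0.0, 0.997, 0.083, -0.001]
contact_force: [-5.0, -0.9, 1.9]
gripper_width: 0.146
grasp_force: 78.4
```

```bash
python3 step.py 13
```

```text
t 30.27 s 143.1 of 180.0 gap -0.56 Fn 4.3 Ft -2.73 Fz 1.59 z 39.71
corr 0.02 nt [-0.85  0.52]
[[0.51, 0.88], [0.5, 0.9], [0.48, 0.91], [0.46, 0.92], [0.43, 0.94], [0.4, 0.95], [0.37, 0.97], [0.34, 0.98], [0.31, 0.99], [0.28, 1.0], [0.24, 1.01], [0.2, 1.02], [0.17, 1.03]]
```

Through the tighter hollow I'll use shorter calls.

Request:
move_arm([
  [[0.00051, 0.00088, 0, 0, 0, 0, 0], [0.0005, 0.0009, 0, 0, 0, 0, 0], [0.00048, 0.00091, 0, 0, 0, 0, 0], [0.00046, 0.00092, 0, 0, 0, 0, 0], [0.00043, 0.00094, 0, 0, 0, 0, 0], [0.0004, 0.00095, 0, 0, 0, 0, 0], [0.00037, 0.00097, 0, 0, 0, 0, 0]],
])

```text
t: 31.15
eef_pos: [0.5849, -0.0201, 0.0396]
tool_rot: [0.0, 0.997, 0.083, -0.001]
contact_force: [-5.7, 1.1, 1.4]
gripper_width: 0.14
grasp_force: 78.4
```

```bash
python3 step.py 12
```

```text
t 31.3 s 149.9 of 180.0 gap -0.45 Fn 5.27 Ft -2.16 Fz 1.93 z 39.66
corr -0.16 nt [-0.93  0.38]
[[0.31, 0.99], [0.28, 1.01], [0.25, 1.02], [0.21, 1.03], [0.21, 1.02], [0.18, 1.03], [0.14, 1.03], [0.1, 1.04], [0.06, 1.04], [0.03, 1.04], [-0.01, 1.04], [-0.05, 1.04]]
```

Request:
move_arm([
  [[0.00029, 0.00099, -0.0001, 0, 0, 0, 0], [0.00026, 0.00101, -0.0001, 0, 0, 0, 0], [0.00023, 0.00102, 0, 0, 0, 0, 0], [0.0002, 0.00103, 0, 0, 0, 0, 0], [0.0002, 0.00102, 0, 0, 0, 0, 0], [0.00017, 0.00103, 0, 0, 0, 0, 0], [0.00013, 0.00103, 0, 0, 0, 0, 0]],
])

```text
t: 32.17
eef_pos: [0.5878, -0.0262, 0.0399]
tool_rot: [-0.0, 0.997, 0.083, -0.001]
contact_force: [-5.9, 1.6, 1.5]
gripper_width: 0.138
grasp_force: 78.4
```

```bash
python3 step.py 12
```

```text
t 32.33 s 156.4 of 180.0 gap -0.45 Fn 4.6 Ft -2.86 Fz 1.82 z 39.91
corr -0.04 nt [-0.99  0.16]
[[0.11, 1.04], [0.07, 1.04], [0.04, 1.04], [-0.0, 1.05], [-0.03, 1.04], [-0.07, 1.04], [-0.11, 1.04], [-0.13, 1.03], [-0.15, 1.01], [-0.16, 1.0], [-0.17, 1.0], [-0.17, 0.99]]
```

Request:
move_arm([
  [[0.0001, 0.00104, 0, 0, 0, 0, 0], [6e-05, 0.00104, 0, 0, 0, 0, 0], [3e-05, 0.00104, 0, 0, 0, 0, 0], [-1e-05, 0.00104, 0, 0, 0, 0, 0], [-4e-05, 0.00104, 0, 0, 0, 0, 0], [-7e-05, 0.00104, 0, 0, 0, 0, 0], [-0.00011, 0.00104, 0, 0, 0, 0, 0], [-0.00013, 0.00103, 0, 0, 0, 0, 0]],
])

```text
t: 33.33
eef_pos: [0.5891, -0.0335, 0.0399]
tool_rot: [-0.001, 0.997, 0.083, -0.001]
contact_force: [-5.0, 2.6, 1.0]
gripper_width: 0.141
grasp_force: 78.4
```

```bash
python3 - <<'E'
import runpy,sys
sys.argv=["step.py","14"];runpy.run_path("step.py")
from h import *
im=imaging.read_camera("wrist");a=im[120:260,200:360];cv2.imwrite("pics/w6.png",cv2.convertScaleAbs(cv2.resize(a[:,:,::-1],None,fx=4.2,fy=4.2,interpolation=cv2.INTER_CUBIC),alpha=1.3))
E
```

```text
t 33.48 s 163.9 of 180.0 gap -0.19 Fn 5.55 Ft -2.83 Fz 1.56 z 39.9
corr -0.22 nt [-0.99 -0.11]
[[-0.2, 1.01], [-0.21, 1.0], [-0.22, 0.99], [-0.22, 0.99], [-0.17, 0.99], [-0.16, 0.98], [-0.15, 0.98], [-0.13, 0.97], [-0.11, 0.97], [-0.09, 0.97], [-0.07, 0.97], [-0.06, 0.98], [-0.05, 0.98], [-0.04, 0.99]]
```

View pics/w6.png

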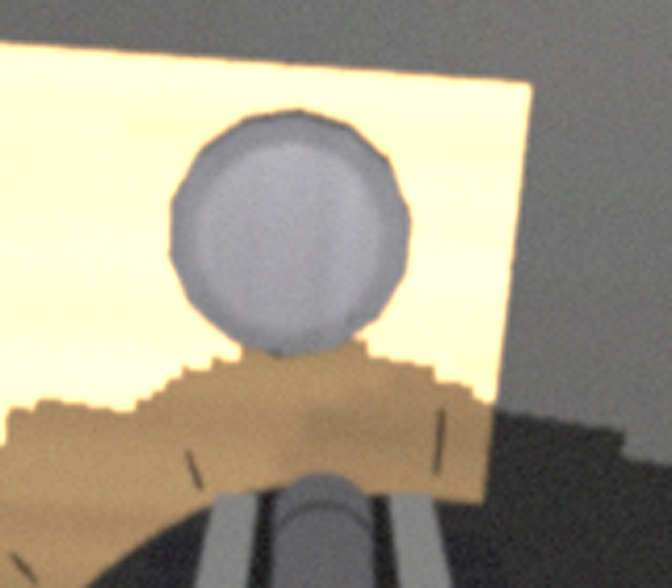

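The view shows the nib's axis at column 323 and the right-end tick pointing at about 436, so roughly 16.3 mm of travel remains.

Request:
move_arm([
  [[-0.00022, 0.001, 0, 0, 0, 0, 0], [-0.00023, 0.001, 0, 0, 0, 0, 0], [-0.00024, 0.001, 0, 0, 0, 0, 0], [-0.00022, 0.001, 0, 0, 0, 0, 0], [-0.00017, 0.001, 0, 0, 0, 0, 0], [-0.00016, 0.001, 0, 0, 0, 0, 0], [-0.00015, 0.001, 0, 0, 0, 0, 0]],
])

```text
t: 34.4
eef_pos: [0.5892, -0.0408, 0.04]
tool_rot: [-0.001, 0.997, 0.083, -0.0]
contact_force: [-5.1, 4.0, 1.6]
gripper_width: 0.14
grasp_force: 78.4
```

```bash
python3 step.py 10
```

```text
t 34.55 s 170.9 of 180.0 gap -0.25 Fn 5.36 Ft -2.6 Fz 1.55 z 40.03
corr -0.18 nt [-0.99 -0.15]
[[-0.18, 0.97], [-0.16, 0.96], [-0.14, 0.96], [-0.12, 0.97], [-0.06, 0.98], [-0.05, 0.98], [-0.04, 0.99], [-0.03, 0.99], [-0.03, 1.0], [-0.0, 0.07]]
```

Request:
move_arm([
  [[-0.0002, 0.001, 0, 0, 0, 0, 0], [-0.00018, 0.001, 0, 0, 0, 0, 0], [-0.00016, 0.001, 0, 0, 0, 0, 0], [-0.00013, 0.001, 0, 0, 0, 0, 0], [-7e-05, 0.001, 0, 0, 0, 0, 0], [-6e-05, 0.001, 0, 0, 0, 0, 0], [-5e-05, 0.001, 0, 0, 0, 0, 0], [-4e-05, 0.001, 0, 0, 0, 0, 0], [-3e-05, 0.001, 0, 0, 0, 0, 0], [0, 0.0004, 0, 0, 0, 0, 0]],
])

```text
t: 35.8
eef_pos: [0.59, -0.0505, 0.04]
tool_rot: [-0.0, 0.997, 0.083, -0.0]
contact_force: [-4.8, 3.1, 1.1]
gripper_width: 0.139
grasp_force: 78.4
```

```bash
python3 - <<'E'
import runpy,sys
sys.argv=["step.py","2"];runpy.run_path("step.py")
from h import *
o=bot.get_obs();print(o["eef_pos"],(o["eef_pos"][:2]-[.5891,-.0335])@[np.sin(np.radians(9.5)),-np.cos(np.radians(9.5))])
E
```

```text
t 35.95 s 180.0 of 180.0 gap -0.17 Fn 4.07 Ft -2.94 Fz 1.41 z 40.05
corr 0.06 nt [-1.   -0.03]
[[0.02, 0.0], [0.02, 0.0]]
[ 0.59   -0.0505  0.04  ] 0.016923733590565045
```

Request:
move_arm([
  [[0, 0, -0.02, 0, 0, 0, 0], [0, 0, -0.025, 0, 0, 0, 0], [0, 0, -0.03, 0, 0, 0, 0], [-0.0117, 0.0384, 0, 0, 0, 0, 0], [-0.0117, 0.0384, 0, 0, 0, 0, 0], [-0.0117, 0.0384, 0, 0, 0, 0, 0], [-0.0117, 0.0384, 0, 0, 0, 0, 0], [-0.0117, 0.0384, 0, 0, 0, 0, 0], [-0.0117, 0.0384, 0, 0, 0, 0, 0], [-0.0117, 0.0384, 0, 0, 0, 0, 0], [0, 0, 0, 0, 0, 0, 0], [0, 0, 0, 0, 0, 0, 0]],
])

```text
t: 37.45
eef_pos: [0.5549, -0.3303, 0.1165]
tool_rot: [0.001, 0.997, 0.083, 0.001]
contact_force: [0.6, 0.8, -0.2]
gripper_width: 0.145
grasp_force: 78.3
```

```bash
python3 - <<'E'
from h import *
ps=[]
for i in range(4): im=imaging.read_camera("wrist");ps.append(bot.get_obs())
o=dict(ps[-1]);o["eef_pos"]=np.mean([q["eef_pos"] for q in ps],0);print(o["t"],o["eef_pos"],rot(o).as_euler("ZYX",degrees=True),np.mean([q["contact_force"] for q in ps],0))
print(delta(o,[.5534,-.329,.115],9.5))
K,E=cam("wrist",o);print("tip pred",proj(K,E,[*o["eef_pos"][:2],o["eef_pos"][2]-.033]))
print("foot pred",proj(K,E,[.5513,-.3301,0]))
a=im[140:340,180:380];cv2.imwrite("pics/w7.png",cv2.convertScaleAbs(cv2.resize(a[:,:,::-1],None,fx=3,fy=3,interpolation=cv2.INTER_CUBIC),alpha=2.2))
E
```

```text
37.65 [ 0.5548 -0.3289  0.1159] [  9.624   -0.0569 179.9977] [-0.1055  0.0701 -0.1571]
(array([-0.0014, -0.0001,  0.0009]), array([ 0.0023, -0.0569,  0.124 ]))
tip pred [276.3799 232.3531]
foot pred [277.0929 202.5247]
```

View pics/w7.png

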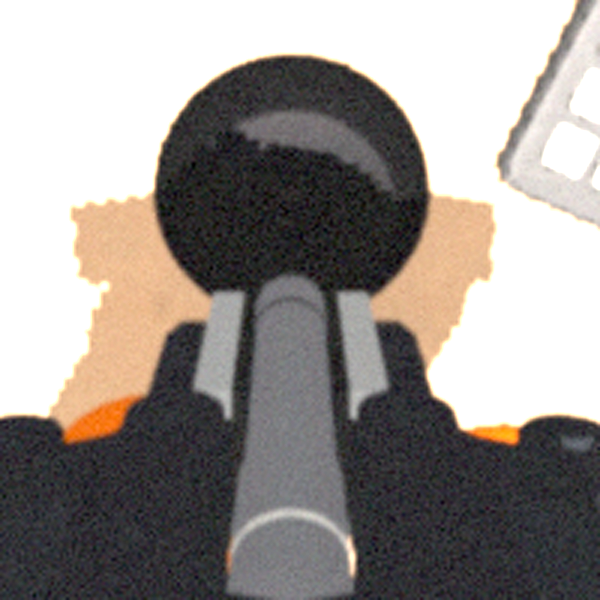

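Request:
move_arm([
  [[-0.0013, 0, 0.025, 0, 0, 0, 0], [0, 0, 0.027, 0, 0, 0, 0], [0, 0, 0.004, 0, 0, 0, 0], [0, 0, 0.003, 0, 0, 0, 0], [0, 0, 0.003, 0, 0, 0, 0], [0, 0, 0.003, 0, 0, 0, 0], [0, 0, 0.003, 0, 0, 0, 0], [0, 0, 0.003, 0, 0, 0, 0], [0, 0, 0, 0, 0, 0, 0]],
])

```text
t: 38.78
eef_pos: [0.5522, -0.3302, 0.0438]
tool_rot: [-0.0, 0.997, 0.083, -0.0]
contact_force: [0.2, 0.5, -1.3]
gripper_width: 0.139
grasp_force: 78.3
```

```bash
python3 -c "
from h import *
for i in range(3): imaging.read_camera('wrist'); state()"
```

```text
t 38.83 p [ 0.5523 -0.3302  0.044 ] eul [   9.5037    0.0084 -179.9918] F [ 1.0399 -0.6194 -0.853 ] g 0.141 78.3
t 38.88 p [ 0.5524 -0.3303  0.0441] eul [   9.5016   -0.0005 -179.9989] F [-0.3397 -0.1463 -0.15  ] g 0.14 78.3
t 38.92 p [ 0.5525 -0.3303  0.0441] eul [  9.5014  -0.0032 179.9985] F [ 0.1197  0.5879 -1.5005] g 0.139 78.3
```

Request:
move_arm([
  [[0.0005, 0, 0.002, 0, 0, 0, 0], [0, 0, 0.002, 0, 0, 0, 0], [0, 0, 0.002, 0, 0, 0, 0], [0, 0, 0.0015, 0, 0, 0, 0], [0, 0, 0.001, 0, 0, 0, 0], [0, 0, 0.0005, 0, 0, 0, 0], [0, 0, 0, 0, 0, 0, 0]],
])

```text
t: 39.8
eef_pos: [0.5529, -0.3302, 0.0359]
tool_rot: [0.0, 0.997, 0.083, 0.0]
contact_force: [-2.0, 1.7, 6.7]
gripper_width: 0.142
grasp_force: 78.8
```

```bash
python3 -c "
from h import *
for i in range(3): imaging.read_camera('wrist'); state()"
```

```text
t 39.85 p [ 0.5529 -0.3301  0.0359] eul [   9.4965   -0.004  -179.9991] F [-1.4801  2.3333  7.2486] g 0.145 78.8
t 39.9 p [ 0.5529 -0.3302  0.0359] eul [  9.497   -0.0024 179.9996] F [-2.6655  2.7989  6.2857] g 0.139 78.8
t 39.95 p [ 0.553  -0.3301  0.0359] eul [  9.4997  -0.0051 179.999 ] F [-2.3732  1.0789  6.4899] g 0.145 78.8
```

Request:
move_arm([
  [[0, 0, 0, 0, 0, 0, 0.016], [0, 0, 0, 0, 0, 0, 0.02], [0, 0, 0, 0, 0, 0, 0.03], [0, 0, 0, 0, 0, 0, 0.05], [0, 0, 0, 0, 0, 0, 0.08], [0, 0, 0, 0, 0, 0, 0.085], [0, 0, 0, 0, 0, 0, 0.085], [0, 0, 0, 0, 0, 0, 0.085], [0, 0, -0.02, 0, 0, 0, 0.085], [0, 0, -0.04, 0, 0, 0, 0.085], [0, 0, -0.05, 0, 0, 0, 0.085], [0, 0, -0.055, 0, 0, 0, 0.085], [0, 0, 0, 0, 0, 0, 0.085], [0, 0, 0, 0, 0, 0, 0.085]],
], squeeze=20)

```text
t: 41.7
eef_pos: [0.5528, -0.3302, 0.2011]
tool_rot: [0.0, 0.997, 0.083, 0.0]
contact_force: [-0.0, 0.3, -0.7]
gripper_width: 1.0
grasp_force: 0.0
```

```bash
python3 - <<'E'
from h import *
o=state();im=imaging.read_camera("wrist");a=im[120:220,225:335]
t=imaging.read_camera("top")
b=cv2.resize(a,None,fx=4,fy=4,interpolation=cv2.INTER_CUBIC);c=cv2.resize(t[145:240,195:315],None,fx=3,fy=3,interpolation=cv2.INTER_CUBIC)
out=np.zeros((400,800,3),np.uint8);out[:400,:440]=b;out[:285,440:800]=c
cv2.imwrite("pics/end.png",cv2.convertScaleAbs(out[:,:,::-1],alpha=2.2))
K,E=cam("wrist",o)
for z in (.026,.101): print(z,(proj(K,E,[.5513,-.3301,z])-[225,120])*4)
E
```

```text
t 41.7 p [ 0.5528 -0.3302  0.2011] eul [  9.5037  -0.0478 179.9619] F [-0.0063  0.3307 -0.6557] g 1.0 0.0
0.026 [204.2833 263.6904]
0.101 [203.9325 340.0374]
```

View pics/end.png

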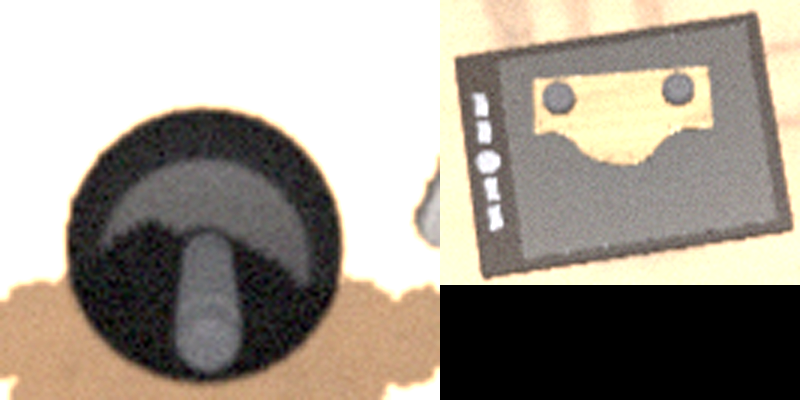

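The pen stands upright in the stand, its top at (208,345) against a predicted (204,340). The top-view inset shows the template undisturbed; the line is too fine to make out at that scale.

```bash
python3 -c "
from station import bot
print(bot.hand_in())"
```

```text
the job is handed in; nothing more can be done
None
```

I handed the job in at about 42 s: one unbroken pass from tick 0 to tick 7, with measured edge force about 3.7 to 5.6 N after the initial press. The pen is back upright and fully home. I judged the pen line from the force and position readings, because it was too fine to see in the last camera picture.

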